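Select third on a gated gear selector

ROBOT

A 6-joint arm with a two-finger parallel gripper is mounted at the origin on a cart in front of the work surface, level with it; the furniture and walls round the work are solid. World frame = base frame: x ahead of the robot, y to its left, z up, the work surface at z = 0. Lengths are in mm, angles in degrees, forces in N, time in s.
With the tool pointing down it reaches from about 350 to 850 mm from the base axis. Payload 8.1 kg.
Tool frame: the origin (TCP) lies midway between the tips of the shut fingers; the grasp point (between the pads) lies 19 mm behind it (r.pinch_z is the distance from the TCP to the grasp point, in mm); z points along the fingers, y is the line along which they close (so a half turn about z gives the same grasp; the last joint's range is limited). The gripper opens to 85 mm and grips with 20 to 120 N. Pads are 22 mm wide; open, the fingers measure 114 mm over their backs; the gripper's body (76 mm by 85 mm) begins 54 mm behind the grasp point. The pads swing forward as they close: fully open they stand 13 mm farther back than shut.
Start: joints at [62.487, 7.471, 85.268, -0, 87.261, -4.893], TCP at [230.754, 553.857, 231.292] pointing down, gripper open.
Joint ranges: [-169.43, 169.43], [-51.17, 129.36], [1.28, 143.12], [-76.62, 256.62], [0, 156.53], [-152.29, 152.29]. Speed limits (degrees/s): [136.94, 136.94, 159.86, 180, 180, 180].

INTERFACE

Orientations are given as [roll, pitch, yaw] about the fixed x, y, z axes, in that order (R = Rz(yaw) Ry(pitch) Rx(roll)).
In Python, from bench import sensors, optics, job, r gives the robot as it stands.
- The arm moves only by the tool play_rows, never from a script. Its argument "motion" is a list that holds one entry, the list of rows, each a list of 6 numbers: the shift along the tool's x, y, z in cm, then the turn, a rotation vector about the tool's x, y, z in degrees. In form: [[[x, y, z, ax, ay, az], ...]]. A call has 1 to 5 rows; each row is the pose to reach, as a shift and turn from the pose commanded when the call began, along the tool's axes at that moment; what a row does not reach only later rows make up. A row lasts 1/10 s, in which the tool goes at most 50 mm and 8.59 degrees, less where a joint would pass 70% of its speed; a pose out of reach is approached as far as the arm can. A call with a gripper value outside its range is refused whole. "jaw" is the opening, from 0 (shut) to 1 (fully open), set as the call begins (left out, the last holds). The fingers move at their own pace and stop on an object; "squeeze" is the grip in N (left out, the last holds). Time passes only in rows, so rows that repeat a pose let the fingers close. It gives the time, the measured TCP pose, the force, the opening and the grip force at its end, in the units of the state.
- sensors.sense(): the state, without advancing time (a new reading comes with each control period).
- optics.snapshot(name): name is "scene" or "top" or "wrist"; returns a dict with "pixels" (384x512x3 uint8, red, green, blue), "mtx" (3x3 intrinsics, pixels), "k1" (the pictures are not rectified: a ray, as slopes to the right and down, at radius r is drawn at 1 + k1 r^2 times it, then the intrinsics apply), "R" (3x3) and "t" (3): a world point X has camera coordinates R X + t; the wrist camera has in their place "T_tool_cam" (4x4, takes a point from camera to tool coordinates, whose origin is the TCP and whose axes are the flange's). Camera axes: x right, y down, z forward; pixel columns grow to the right and rows downward; lengths in mm; the calibration is good to about 2 mm. A picture is of the moment at which its call begins: read the wrist's pose just before it. There is no depth.
- job.hand_in(): hands the job in; it is judged then, once.
The state is a dict: "time": time; "joint_pos": joint angles; "qd": joint speeds; "joint_efforts": joint torques, N m; "tool_pos": TCP position; "tcp_rot": TCP orientation; "ft_force": force on the tool from outside, world axes, zero at the start; "wrist_torque": the same for the moment, N m; "finger_gap": finger opening in mm; "grip_force": force on a finger pad.
Only numpy, scipy, OpenCV 4.12 (cv2) and the standard library are available. Lean on these libraries where they do the work, as an engineer would, in place of code of your own. Each camera call takes 0.05 s, during which the arm holds its last target. There are 200 camera calls.

TASK

The blue vehicle gear selector on the bench is about to be tested in third. Push its lever with closed fingertips, never pinching the knob: out of whichever left-hand place it stands in to the middle passage, across to the right, then away from you fully home into the third slot (marked by three red dots), and take the hand away. Do not let it run into the fourth slot (near right), do not force it against its stops, and leave the screwdriver, the circuit board and the block battery beside it where they are.

Things in the scene. Friction and masses are not known exactly. Their poses are not given: they have to be found in the camera images.
- selector: blue box fixed to the bench, foot plate 150 mm (x) by 130 mm (y), aluminium gate plate on top at height 110 mm; a connector stands out 16 mm beyond the foot on its right side, 50 mm up. Origin: centre of its underside. Its x points forward, away from the robot (turned by up to 0.35 rad), y left, z up. The knob is the only thing above the gate plate.
- gate (a point): centre of the H-shaped opening, at the gate plate's top. Two lanes along the selector's x, centred 22 mm left and right, 17 mm wide, 66 mm long, joined in the middle by a passage 18 mm wide. First slot = left far (one red dot), second = left near (two), third = right far (three), fourth = right near (four). The tongues between the lanes have rounded corners (4 mm).
- slot3 (a point): the far end of the third slot's opening, at the gate plate's top, 33 mm forward and 22 mm right of the gate's centre; three red dots lie 12 mm beyond it
- pivot (a point): the point inside the box, 35 mm above the selector's origin, about which the lever (a steel rod 9 mm thick) swings. It has friction only, no spring: about 2 to 4 N at the knob moves it, and it stays where it is left.
- knob (a point): middle of the lever's black four-lobed knob, 135 mm from the pivot along the rod; the knob is 38 mm wide each way, 34 mm tall along the rod, and leans with it. Upright its middle is 170 mm above the bench, at a slot's end about 155. In the selector's frame (mm): x = 135 sin(fore), y = -135 sin(across) cos(fore), z = 35 + 135 cos(across) cos(fore).
- across (a joint): the lever's sideways swing, rad: 0 in the middle, positive to the right (selector's -y), stops at -0.35 and +0.35. Left lane about -0.35 to -0.26, right lane about +0.26 to +0.35; the lever starts in the left lane.
- fore (a joint): the lever's fore-and-aft swing, rad: 0 in the middle, positive forward (selector's +x), rigid stops at -0.33 and +0.33. Crossing from lane to lane needs it within about 0.06 of 0. The lever starts anywhere from -0.3 to 0.3.
- lobe_fl: one of the four lobes of the black knob, an upright cylinder 22 mm across and 34 mm tall, origin at its centre, 8 mm forward and 8 mm to the left of the knob's middle (seen along the selector's own axes)
- lobe_fr: one of the four lobes of the black knob, an upright cylinder 22 mm across and 34 mm tall, origin at its centre, 8 mm forward and 8 mm to the right of the knob's middle (seen along the selector's own axes)
- lobe_bl: one of the four lobes of the black knob, an upright cylinder 22 mm across and 34 mm tall, origin at its centre, 8 mm back and 8 mm to the left of the knob's middle (seen along the selector's own axes)
- lobe_br: one of the four lobes of the black knob, an upright cylinder 22 mm across and 34 mm tall, origin at its centre, 8 mm back and 8 mm to the right of the knob's middle (seen along the selector's own axes)
- board_b: loose green circuit board on stand-offs, 45 x 58 x 26 mm, left of the selector; origin at the centre of its underside. Leave alone.
- block_battery: loose black and orange block battery standing upright, 18 x 32 x 49 mm, left of the selector; origin at the centre of its underside. Leave alone.
- screwdriver_cross: loose red-handled screwdriver lying across in front of the selector, 170 mm long, 26 mm thick; origin at the middle of its length, on the bench. Leave alone.

How it is judged:
By the outcome, as a careful person would: the job done as asked, in the order asked, and still so for the second after the job is handed in, with the robot touching nothing.
It also fails if it takes over 72 s, if anything falls off the work surface, if the arm or the gripper's body presses on something with over 40 N, if the wrist force passes 120 N, or if a joint passes its speed limit or range.

## Working session

There is one attempt and no reset: what is moved stays moved. The work goes in short steps, Python scripts to look and compute and a tool call to move; the robot and the scene stay as the last step left them, time stands still between calls to the robot, and variables do not carry over. Pictures are saved under pics/ and viewed, at most 10 in all, crops included, and the job is handed in when it is done.

Besides the shell and the picture viewer there is one more tool, called in YAML: its name, and indented under it one key for each argument. play_rows: Moves the arm, as the interface text tells. Its arguments: {"type":"object","properties":{"motion":{"type":"array","items":{"type":"array","items":{"type":"array","items":{"type":"number"}}}},"jaw":{"type":"number"},"squeeze":{"type":"number"}},"required":["motion"]}

```bash
ls; mkdir -p pics; python3 - <<'E'
from bench import sensors, optics
import cv2, numpy as np, pickle
s=sensors.sense(); print({k:np.round(v,2) for k,v in s.items()})
d={}
for n in("top","scene"):
    o=optics.snapshot(n); d[n]=o; cv2.imwrite(f"pics/{n}0.png",o["pixels"][...,::-1])
    print(n,o["mtx"],o["k1"],o["R"],o["t"])
pickle.dump(d,open("cam.pkl","wb"))
E
```

```text
pics
{'time': np.float64(0.0), 'joint_pos': array([62.49,  7.52, 85.33,  0.  , 87.26, -4.89]), 'qd': array([0.03, 0.02, 0.04, 0.01, 0.01, 0.  ]), 'joint_efforts': array([ 0.000e+00, -5.694e+01, -5.005e+01,  0.000e+00,  1.000e-02,
        0.000e+00]), 'tool_pos': array([230.49, 553.37, 230.24]), 'tcp_rot': array([-1.7989e+02, -1.0000e-02,  1.5738e+02]), 'ft_force': array([-0.04, -0.91,  0.3 ]), 'wrist_torque': array([-0.01,  0.03,  0.09]), 'grip_force': np.float64(0.0), 'finger_gap': np.float64(85.44)}
top [[481.94807364   0.         261.54171456]
 [  0.         481.94807364 185.3850461 ]
 [  0.           0.           1.        ]] 0.04459591217391731 [[ 0.00746266 -0.99951106  0.03036365]
 [-0.98425424 -0.01270452 -0.17630143]
 [ 0.17660098 -0.02856988 -0.9838678 ]] [191.37718009 532.23980568 898.12420284]
scene [[425.78695131   0.         262.66970723]
 [  0.         425.78695131 185.98977078]
 [  0.           0.           1.        ]] -0.06331728666651137 [[ 0.96321738  0.26791569  0.02081964]
 [ 0.20422245 -0.67946259 -0.70471538]
 [-0.17465814  0.68304595 -0.70918458]] [-587.23309016  131.71291356  872.62138082]
```

View pics/top0.png

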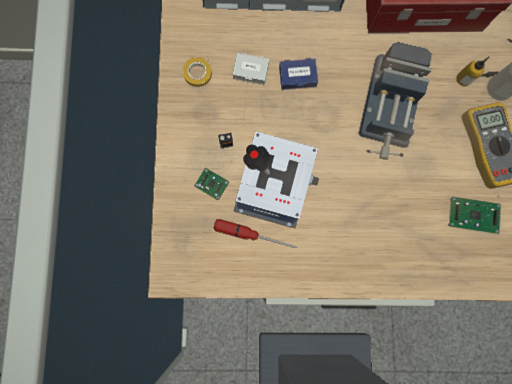

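View pics/scene0.png

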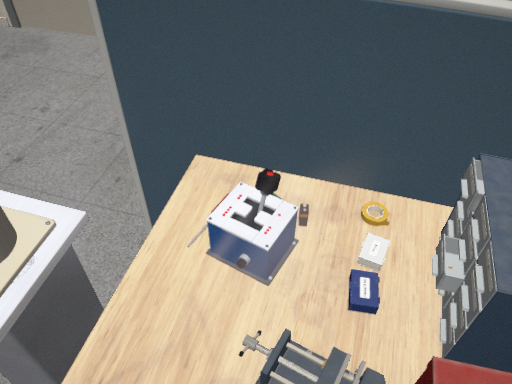

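The top view shows the selector at about (276,178), turned roughly -16°. The knob, with its red cap at about (254,155), stands in the left far slot (first). The board is at (212,183), the battery at (225,140) and the screwdriver at (250,233). The scene view agrees: knob at (268,181), over the box's left side.

```bash
cat > h.py <<'E'
import cv2, numpy as np, pickle
def ray(o,px):
    px=np.array(px,float).reshape(-1,2); K=o["mtx"]
    d=(px-K[:2,2])/[K[0,0],K[1,1]]; u=d.copy()
    for _ in range(20): u=d/(1+o["k1"]*(u**2).sum(1,keepdims=True))
    R=np.array(o["R"]);t=np.array(o["t"])
    return -R.T@t, np.c_[u,np.ones(len(u))]@R
def plane(o,px,z):
    C,D=ray(o,px); return C+D*((z-C[2])/D[:,2])[:,None]
def tri(oa,pa,ob,pb):
    Ca,Da=ray(oa,pa);Cb,Db=ray(ob,pb);a=Da[0];b=Db[0]
    s=np.linalg.lstsq(np.c_[a,-b],Cb-Ca,rcond=None)[0]
    A=Ca+s[0]*a;B=Cb+s[1]*b
    return (A+B)/2,np.linalg.norm(A-B)
def blobs(m,lo=2):
    n,l,s,c=cv2.connectedComponentsWithStats(m.astype(np.uint8)); return [(c[i],s[i,4]) for i in range(1,n) if s[i,4]>=lo]
def red(o):
    p=o["pixels"].astype(int); return (p[...,0]>130)&(p[...,1]<90)&(p[...,2]<90)
E
python3 - <<'E'
from h import *
np.set_printoptions(precision=1,suppress=True)
d=pickle.load(open("cam.pkl","rb"));T=d["top"];S=d["scene"]
for n,o,(x0,x1,y0,y1) in(("top",T,(225,330,120,232)),("scene",S,(200,305,160,265))):
    print(n,"C",ray(o,[[0,0]])[0])
    p=o["pixels"].astype(int);w=np.zeros(p.shape[:2],np.uint8)
    q=p[y0:y1,x0:x1];w[y0:y1,x0:x1]=(q.min(2)>175)&(q.max(2)-q.min(2)<35)
    w=cv2.morphologyEx(w,cv2.MORPH_OPEN,np.ones((3,3)))
    c=max(cv2.findContours(w,0,1)[0],key=cv2.contourArea)
    P=plane(o,c[:,0],110)[:,:2].astype(np.float32)
    print("plate",cv2.minAreaRect(P))
    m=np.zeros_like(w);m[y0:y1,x0:x1]=red(o)[y0:y1,x0:x1]
    for c,a in blobs(m,1): print(c,a,plane(o,c,110)[0][:2])
k=lambda o,b:max([x for x in blobs(red(o),3) if b[0]<x[0][0]<b[1] and b[2]<x[0][1]<b[3]],key=lambda x:x[1])[0]
a=k(T,(243,268,142,170));b=k(S,(255,285,165,190));print(a,b,tri(T,a,S,b))
p=T["pixels"].astype(int)
def rng(o,px,z):print(plane(o,px,z))
print("batt,board,driver handle, tip, bench edge, wall");rng(T,[[225,140],[212,183],[236,230],[296,246],[165,100],[155,100]],25)
E
```

```text
top C [363.8 223.7 971.7]
plate ((540.1088256835938, 171.0952911376953), (119.97338104248047, 135.02420043945312), 75.02130889892578)
[271.5 147.5] 4 [589.7 180.8]
[253.7 154. ] 47 [576.8 213.5]
[290.7 152.7] 3 [580.4 145.5]
[294.5 154. ] 2 [578.  138.4]
[298.3 155.3] 3 [575.6 131.3]
[256.5 193.5] 4 [503.4 207.7]
[260.5 194.5] 4 [501.7 200.4]
[276.3 198.7] 3 [494.4 171.7]
[280.3 199.7] 3 [492.7 164.5]
[284.3 201.3] 3 [489.7 157.2]
[288.  202.2] 4 [488.1 150.6]
[229.9 227. ] 97 [442.2 254.7]
[235. 223.] 1 [449.5 245.7]
[242. 225.] 1 [446.1 233.1]
[244.4 229.6] 47 [438.  228.7]
[245. 226.] 1 [444.3 227.7]
[248. 227.] 1 [442.6 222.3]
[256. 231.] 1 [435.6 208. ]
scene C [ 691.1 -349.2  723.9]
plate ((541.308837890625, 166.56515502929688), (122.62744140625, 136.50697326660156), 75.2515640258789)
[269.7 173.5] 23 [544.1 281.7]
[240. 195.] 1 [503.5 204.7]
[238. 198.] 1 [502.2 195.8]
[230. 207.] 1 [494.8 168.6]
[228. 209.] 1 [492.7 162.6]
[226. 212.] 1 [491.5 154.3]
[224. 214.] 1 [489.5 148.4]
[270. 227.] 1 [581.8 142.5]
[268. 230.] 1 [580.1 134.6]
[253.7 154. ] [269.7 173.5] (array([560.2, 214.2, 176. ]), np.float64(0.6765592707213969))
batt,board,driver handle, tip, bench edge, wall
[[626.1 270.9  25. ]
 [537.3 294.9  25. ]
 [444.3 245.6  25. ]
 [414.2 127.9  25. ]
 [708.3 394.8  25. ]
 [707.9 415.   25. ]]
```

The dots and the plate edges agree: gate centre (540.5, 170.5), yaw -15°. The knob cap triangulates to a lever at fore ≈ +0.05, across ≈ -0.32. Next I'll check what lies around the arm (the left-hand partition) before moving.

```bash
python3 - <<'E'
from h import *
from bench import optics
np.set_printoptions(precision=1,suppress=True)
o=optics.snapshot("wrist");cv2.imwrite("pics/w0.png",o["pixels"][...,::-1]);print(o["T_tool_cam"],o["mtx"])
d=pickle.load(open("cam.pkl","rb"));T=d["top"];S=d["scene"]
print("wall foot by bench (top, z=0)",plane(T,[[163,20],[152,280],[149,297]],0)[:,:2].tolist())
# wall top: inner edge seen top & scene
for h in (200,300,400,500,600): print(h,plane(T,[[67,20],[40,300],[20,300]],h)[:,:2].ravel(),plane(S,[[100,5],[400,5]],h)[:,:2].ravel())
print("wall lower corner",[plane(T,[[183,345]],z)[0] for z in(0,-400,-700)])
E
```

```text
[[  -0.    -0.9   -0.3   84.9]
 [   1.    -0.     0.     1. ]
 [  -0.    -0.3    0.9 -142.6]
 [   0.     0.     0.     1. ]] [[346.    0.  257. ]
 [  0.  346.  190.6]
 [  0.    0.    1. ]]
wall foot by bench (top, z=0) [[897.2029553020012, 410.4194916083798], [347.1911381329405, 408.7278762071623], [314.846575850583, 412.8371293182562]]
200 [782.  532.2 320.6 537.5 320.7 567. ] [-123.7  764.   761.7 1056.5]
300 [727.8 492.3 326.2 496.9 326.3 522.5] [ 31.8 551.5 748.2 788.2]
400 [673.6 452.3 331.8 456.2 331.9 478. ] [187.4 339.  734.8 519.9]
500 [619.4 412.3 337.4 415.5 337.5 433.5] [342.9 126.5 721.3 251.5]
600 [565.2 372.3 343.  374.9 343.1 389. ] [498.4 -86.  707.8 -16.8]
wall lower corner [array([225.9, 343.6,   0. ]), array([ 169.1,  392.9, -400. ]), array([ 126.5,  430. , -700. ])]
```

View pics/w0.png

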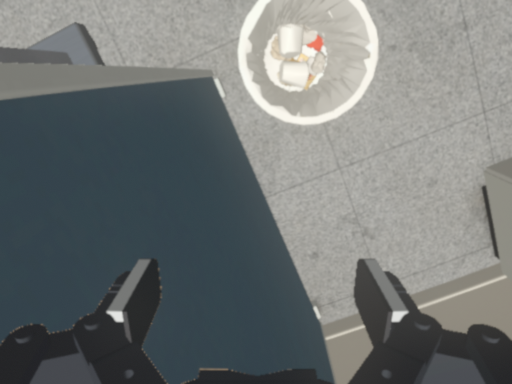

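The wrist view shows that the arm stands outside a partition: its dark outer face fills the left half, with its end at about (215,75), and a bin is on the floor at (308,55). From the top view, the partition stands at y≈412, is about 500 mm tall, and starts near x≈150. So I'll go over it: up first, then across.

play_rows:
  motion:
    - [[0,0,-5,0,0,0],[0,0,-10,0,0,0],[0,0,-15,0,0,0],[0,0,-20,0,0,0],[0,0,-25,0,0,0]]
  jaw: 0

```text
time: 0.65
tool_pos: [230.5, 553.4, 483.1]
tcp_rot: [-180.0, -0.0, 157.4]
ft_force: [0.5, 1.2, -0.5]
finger_gap: 12.1
grip_force: 0.0
```

play_rows:
  motion:
    - [[0,0,-5,0,0,-2],[0,0,-10,0,0,-5],[0,0,-12,0,0,-7.6],[0,0,-12,0,0,-7.6],[0,0,-12,0,0,-7.6]]

```text
time: 1.15
tool_pos: [231.0, 554.3, 600.8]
tcp_rot: [180.0, 0.0, 164.9]
ft_force: [0.2, 0.5, -0.9]
finger_gap: -0.2
grip_force: 0.0
```

play_rows:
  motion:
    - [[-4,-2.1,0,0,0,0],[-8,-4.2,0,0,0,0],[-12,-6.3,0,0,0,0],[-16,-8.5,0,0,0,0],[-20,-10.6,0,0,0,0]]

```text
time: 1.65
tool_pos: [397.3, 398.2, 599.0]
tcp_rot: [-179.8, -0.1, 165.0]
ft_force: [-0.6, 1.5, -0.0]
finger_gap: 0.3
grip_force: 0.0
```

play_rows:
  motion:
    - [[-4,-2.1,0,0,0,0],[-8,-4.2,0,0,0,0],[-12,-6.3,0,0,0,0],[-16,-8.5,0,0,0,0],[-20,-10.6,0,0,0,0]]

```text
time: 2.15
tool_pos: [563.2, 243.9, 599.1]
tcp_rot: [-179.9, -0.2, 164.9]
ft_force: [0.1, -0.2, -0.1]
finger_gap: -0.0
grip_force: 0.0
```

play_rows:
  motion:
    - [[-4,-2,0,0,0,0],[-6.8,-3.5,0,0,0,0],[-6.8,-3.5,0,0,0,0],[-6.8,-3.5,0,0,0,0]]

```text
time: 2.55
tool_pos: [619.9, 193.6, 598.0]
tcp_rot: [-179.9, -0.3, 164.9]
ft_force: [-0.3, 1.0, 0.6]
finger_gap: -0.4
grip_force: 0.0
```

play_rows:
  motion:
    - [[0,0,5,0,0,0],[0,0,10,0,0,0],[0,0,15,0,0,0],[0,0,20,0,0,0],[0,0,25,0,0,0]]

```text
time: 3.05
tool_pos: [616.4, 195.4, 385.0]
tcp_rot: [179.9, 0.1, 165.1]
ft_force: [0.6, 0.6, 0.1]
finger_gap: -0.0
grip_force: 0.0
```

play_rows:
  motion:
    - [[0,0,5,0,0,0],[0,0,9,0,0,0],[0,0,9,0,0,0],[0,0,9,0,0,0]]

```text
time: 3.45
tool_pos: [617.5, 194.9, 297.3]
tcp_rot: [-180.0, -0.0, 165.1]
ft_force: [0.5, -0.1, 0.6]
finger_gap: -0.3
grip_force: 0.0
```

```bash
python3 - <<'E'
from bench import optics,sensors
import cv2,pickle,numpy as np
s=sensors.sense();print(np.round(s["tool_pos"],1))
d={"s":s}
for n in("wrist","scene"):d[n]=optics.snapshot(n)
pickle.dump(d,open("c1.pkl","wb"))
cv2.imwrite("pics/c1.png",np.hstack([d["wrist"]["pixels"][:,:,::-1][:, 56:456],d["scene"]["pixels"][:,:,::-1][:,100:500]]))
E
```

```text
[617.5 194.9 297.3]
```

View pics/c1.png

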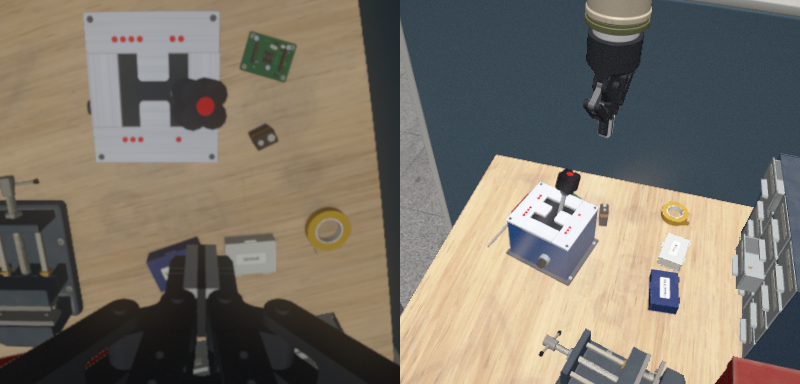

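The left half is the wrist view: the plate lies square to the image, so the yaw is right, and the knob cap is at about (205,106), just forward of the passage and over the left lane. The right half is the scene view: the hand is clear above, beyond the knob. Next I'll measure the gate and the cap in the wrist view.

```bash
cat >> h.py <<'E'
from scipy.spatial.transform import Rotation as Ro
def wristcam(o,s):
    T=np.eye(4);T[:3,:3]=Ro.from_euler("xyz",s["tcp_rot"],degrees=True).as_matrix();T[:3,3]=s["tool_pos"]
    W=np.linalg.inv(T@np.array(o["T_tool_cam"]));o=dict(o);o["R"]=W[:3,:3];o["t"]=W[:3,3];return o
G=np.array([540.5,170.5]);YAW=np.radians(-15)
def sel(P,g=G):
    P=np.asarray(P,float);d=P[...,:2]-g;c,s=np.cos(YAW),np.sin(YAW)
    return np.stack([c*d[...,0]+s*d[...,1],-s*d[...,0]+c*d[...,1]]+[P[...,2]]*(P.shape[-1]>2),-1)
def lever(o,px,L=153,g=G):
    # cap ray meets the sphere of radius L about the pivot -> fore, across (rad), knob middle (selector mm)
    C,D=ray(o,px);c=sel(C,g)-[0,0,35];e=sel(C+D[0],g)-[0,0,35]-c;e/=np.linalg.norm(e)
    b=c@e;t=-b-np.sqrt(b*b-c@c+L*L);v=(c+t*e)/L
    return np.arcsin(v[0]),-np.arctan2(v[1],v[2]),135*v+[0,0,35]
E
python3 - <<'E'
from h import *
np.set_printoptions(precision=1,suppress=True)
d=pickle.load(open("c1.pkl","rb"));o=wristcam(d["wrist"],d["s"])
for c,a in blobs(red(o),3):
    print(c,a,plane(o,c,110)[0],sel(plane(o,c,110)[0]))
    if a>80: print("LEVER",lever(o,c),lever(o,c,149))
print("tcp",sel(d["s"]["tool_pos"]))
E
```

```text
[170.2  38.8] 19 [488.4 150.8 110. ] [-45.2 -32.5 110. ]
[178.4  38.9] 17 [490.4 157.9 110. ] [-45.1 -25.2 110. ]
[186.9  38.5] 15 [492.2 165.2 110. ] [-45.3 -17.6 110. ]
[195.4  38.6] 15 [494.3 172.5 110. ] [-45.2 -10.  110. ]
[228.   38.4] 17 [501.8 200.5 110. ] [-45.2  19.  110. ]
[236.5  38.2] 18 [503.6 207.8 110. ] [-45.3  26.5 110. ]
[261. 106.] 229 [566.4 213.6 110. ] [ 13.9  48.4 110. ]
LEVER (np.float64(0.04826297061638384), np.float64(-0.31636113072226174), array([  6.5,  42. , 163.2])) (np.float64(0.05220981517785225), np.float64(-0.3255805572573346), array([  7. ,  43.1, 162.7]))
[180.6 139.1] 11 [576.4 130.9 110. ] [ 45. -29. 110.]
[188.4 139.1] 11 [578.4 138.1 110. ] [ 45.  -21.5 110. ]
[196.2 139. ] 10 [580.3 145.5 110. ] [ 44.9 -13.9 110. ]
[234.2 139.2] 11 [590.  180.7 110. ] [ 45.2  22.7 110. ]
tcp [ 68.1  43.5 297.3]
```

play_rows:
  motion:
    - [[0,0,5,0,0,0],[0,0,10,0,0,0],[0,0,15.5,0,0,0],[0,0,15.5,0,0,0],[0,0,15.5,0,0,0]]

```text
time: 4.05
tool_pos: [619.5, 194.3, 143.1]
tcp_rot: [180.0, 0.0, 165.0]
ft_force: [1.1, -0.0, 0.6]
finger_gap: 0.3
grip_force: 0.0
```

play_rows:
  motion:
    - [[1,0,0,0,0,0],[2,0,0,0,0,0],[2.6,0,0,0,0,0],[3.0,0,0,0,0,0],[3.2,0,0,0,0,0]]

```text
time: 4.55
tool_pos: [587.8, 202.7, 142.4]
tcp_rot: [180.0, 0.1, 165.0]
ft_force: [1.8, -0.3, 0.0]
finger_gap: -0.6
grip_force: 0.0
```

play_rows:
  motion:
    - [[0.15,0,0,0,0,0],[0.3,0,0,0,0,0],[0.45,0,0,0,0,0],[0.5,0,0,0,0,0],[0.5,0,0,0,0,0]]

```text
time: 5.05
tool_pos: [583.2, 203.5, 141.3]
tcp_rot: [-180.0, -0.0, 165.0]
ft_force: [2.0, -0.7, 0.6]
finger_gap: 0.1
grip_force: 0.0
```

```bash
cat > look.py <<'E'
from h import *
from bench import optics,sensors
import sys
np.set_printoptions(precision=3,suppress=True)
s=sensors.sense();o=wristcam(optics.snapshot("wrist"),s)
cv2.imwrite(f"pics/{sys.argv[1]}.png",o["pixels"][...,::-1])
print("tcp",sel(s["tool_pos"]),"F sel",sel(np.r_[np.array(s["ft_force"])[:2]+G,s["ft_force"][2]]),s["time"])
for c,a in blobs(red(o),60): print("wrist",c,a,lever(o,c,151))
t=optics.snapshot("top");S=optics.snapshot("scene")
for n,q,w in(("top",t,(235,320,130,200)),("scene",S,(225,300,150,225))):
    for c,a in blobs(red(q),12 if n=="top" else 8):
        if w[0]<c[0]<w[1] and w[2]<c[1]<w[3]: print(n,c,a,lever(q,c,151))
E
python3 look.py l1
```

```text
tcp [ 32.667  42.963 141.327] F sel [ 2.076 -0.198  0.61 ] 5.05
wrist [115.101  87.101] 69 (np.float64(-0.3244193261720263), np.float64(-0.012861544010043564), array([-43.032,   1.646, 162.947]))
wrist [130.061  86.97 ] 66 (np.float64(-0.32414573974911104), np.float64(-0.04427183490536186), array([-42.997,   5.664, 162.844]))
wrist [145.194  86.91 ] 67 (np.float64(-0.32374079085066143), np.float64(-0.07565319836964003), array([-42.946,   9.673, 162.621]))
wrist [204.658  86.068] 73 (np.float64(-0.32352644983625545), np.float64(-0.19865725134359596), array([-42.918,  25.26 , 160.479]))
wrist [220.  86.] 69 (np.float64(-0.32320622645301994), np.float64(-0.23117552105999095), array([-42.877,  29.33 , 159.605]))
wrist [100.106  87.682] 66 (np.float64(-0.32381893131564043), np.float64(0.01919425931120798), array([-42.956,  -2.456, 162.96 ]))
wrist [266.982 241.959] 1034 (np.float64(0.020039803566290922), np.float64(-0.3195954984089228), array([  2.705,  42.406, 163.138]))
top [254.571 156.   ] 21 (np.float64(0.02884451024597486), np.float64(-0.3027629818301927), array([  3.893,  40.235, 163.806]))
```

play_rows:
  motion:
    - [[0.1,0,0,0,0,0],[0.2,0,0,0,0,0],[0.3,0,0,0,0,0],[0.3,0,0,0,0,0],[0.3,0,0,0,0,0]]

```text
time: 5.7
tool_pos: [580.3, 204.5, 141.6]
tcp_rot: [180.0, 0.0, 165.0]
ft_force: [1.8, -1.7, 2.3]
finger_gap: -0.2
grip_force: 0.0
```

play_rows:
  motion:
    - [[-1,0,0,0,0,0],[-3,0,0,0,0,0],[-3,3,0,0,0,0],[-3,6,0,0,0,0],[-2,6.2,0,0,0,0]]

```text
time: 6.2
tool_pos: [616.5, 261.4, 140.4]
tcp_rot: [180.0, -0.1, 165.0]
ft_force: [-0.0, -0.5, 0.1]
finger_gap: -0.5
grip_force: 0.0
```

play_rows:
  motion:
    - [[2,0,0,0,0,0],[5,0,0,0,0,0],[5,0,0,0,0,0],[5,0,0,0,0,0]]

```text
time: 6.6
tool_pos: [566.9, 271.9, 141.2]
tcp_rot: [-180.0, -0.0, 165.0]
ft_force: [-0.8, 0.1, 0.2]
finger_gap: -0.1
grip_force: 0.0
```

```bash
python3 look.py l2 | grep -v "6[0-9] (\|7[0-9] ("
```

```text
tcp [ -0.706 104.8   141.161] F sel [-0.77  -0.153  0.249] 6.6
wrist [204.187  34.541] 1388 (np.float64(-0.7427718339847341), np.float64(-0.8210541604732694), array([-91.305,  72.777, 102.764]))
wrist [ 99.973 314.012] 889 (np.float64(0.0007029004576726502), np.float64(-0.31460266962305655), array([  0.095,  41.774, 163.374]))
top [252.939 159.364] 33 (np.float64(-0.012853823289804911), np.float64(-0.3102964675939169), array([ -1.735,  41.218, 163.542]))
scene [265.913 171.652] 23 (np.float64(0.004412139543629826), np.float64(-0.3001496738205989), array([  0.596,  39.914, 163.963]))
```

play_rows:
  motion:
    - [[0,-1.2,0,0,0,0],[0,-2,0,0,0,0],[0,-2.6,0,0,0,0],[0,-3.2,0,0,0,0],[0,-3.8,0,0,0,0]]

```text
time: 7.25
tool_pos: [557.9, 235.3, 142.2]
tcp_rot: [179.9, 0.1, 165.0]
ft_force: [0.4, 2.6, 3.3]
finger_gap: 0.2
grip_force: 1.5
```

play_rows:
  motion:
    - [[0,-0.6,0,0,0,0],[0,-1.2,0,0,0,0],[0,-1.8,0,0,0,0],[0,-2.4,0,0,0,0],[0,-3,0,0,0,0]]

```text
time: 7.75
tool_pos: [553.3, 208.0, 147.1]
tcp_rot: [179.6, 0.5, 165.0]
ft_force: [-0.3, 5.8, 26.1]
finger_gap: 0.4
grip_force: 14.4
```

```bash
python3 look.py l3 | grep -v "6[0-9] (\|7[0-9] ("
```

```text
tcp [  2.649  39.513 147.119] F sel [-1.814  5.539 26.076] 7.75
wrist [233.731  28.229] 990 (np.float64(-0.7072192375611369), np.float64(-0.2799995807502739), array([-87.713,  28.36 , 133.627]))
scene [255.882 182.   ] 34 (np.float64(0.015893699441990344), np.float64(-0.03646527224256414), array([  2.146,   4.921, 169.893]))
```

play_rows:
  motion:
    - [[0,0.4,0,0,0,0],[0,1.0,0,0,0,0],[0,1.5,-0.6,0,0,0],[0,1.5,-1.6,0,0,0],[0,1.5,-1.6,0,0,0]]

```text
time: 8.4
tool_pos: [554.0, 220.7, 158.7]
tcp_rot: [180.0, 0.1, 165.0]
ft_force: [-0.3, -0.1, 0.2]
finger_gap: -0.1
grip_force: 0.0
```

```bash
python3 look.py l4 | grep -v "6[0-9] (\|7[0-9] ("
```

```text
tcp [  0.078  52.008 158.694] F sel [-0.278 -0.166  0.228] 8.4
wrist [219.473  35.227] 829 (np.float64(-0.7207702590789817), np.float64(-0.3339970871823359), array([-89.095,  33.249, 130.82 ]))
wrist [277.57   35.451] 1004 (np.float64(-0.7306979409898064), np.float64(-0.5915499785601248), array([-90.098,  56.064, 118.452]))
scene [258.4   179.314] 35 (np.float64(0.015851127859181725), np.float64(-0.09506594918792974), array([  2.14 ,  12.813, 169.374]))
```

View pics/l4.png

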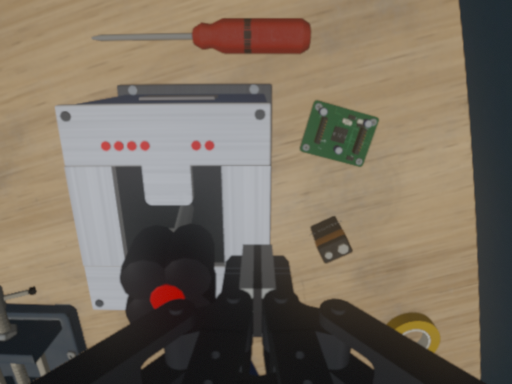

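The wrist view shows the knob (cap at (167,298)) just right of the closed fingers, whose linkage spreads out above the tips. That linkage caused the upward push, so I'll push with only the tips, held higher.

play_rows:
  motion:
    - [[0,-0.4,-0.5,0,0,0],[0,-1.0,-0.5,0,0,0],[0,-1.6,-0.5,0,0,0],[0,-2.2,-0.5,0,0,0],[0,-2.8,-0.5,0,0,0]]

```text
time: 9.05
tool_pos: [546.4, 193.3, 162.7]
tcp_rot: [180.0, 0.0, 165.0]
ft_force: [0.8, 1.7, 2.0]
finger_gap: 0.2
grip_force: 1.0
```

```bash
python3 look.py l5 | grep -v "6[0-9] (\|7[0-9] ("
```

```text
tcp [ -0.171  23.513 162.671] F sel [0.349 1.831 2.026] 9.05
wrist [240.232  35.543] 138 (np.float64(-0.7208572004967054), np.float64(-0.15587793264825334), array([-89.104,  15.745, 135.188]))
wrist [177.294 291.329] 487 (np.float64(0.0009237101241800074), np.float64(0.05425471922237142), array([  0.125,  -7.321, 169.801]))
scene [250.897 187.513] 39 (np.float64(0.012848809327643504), np.float64(0.07170358656984331), array([  1.735,  -9.671, 169.642]))
```

play_rows:
  motion:
    - [[0,-0.5,0,0,0,0],[0,-1.0,0,0,0,0],[0,-1.5,0,0,0,0],[0,-2.0,0,0,0,0],[0,-2.4,0,0,0,0]]

```text
time: 9.7
tool_pos: [539.9, 170.1, 162.2]
tcp_rot: [-180.0, -0.0, 165.0]
ft_force: [1.3, 1.5, -1.1]
finger_gap: 0.2
grip_force: 0.7
```

```bash
python3 look.py l6 | grep -v "6[0-9] (\|7[0-9] ("
```

```text
tcp [ -0.511  -0.519 162.202] F sel [ 0.881  1.755 -1.069] 9.7
wrist [289.115  36.837] 732 (np.float64(-0.7185277703210665), np.float64(-0.12518652234557862), array([-88.867,  12.689, 135.829]))
wrist [174.644 288.943] 525 (np.float64(0.006207972518217536), np.float64(0.22791605813907886), array([  0.838, -30.502, 166.506]))
scene [243.37  198.109] 46 (np.float64(0.015200509531535407), np.float64(0.24350799459542355), array([  2.052, -32.546, 166.002]))
```

play_rows:
  motion:
    - [[0,-0.3,0,0,0,0],[0,-0.6,0,0,0,0],[0,-0.9,0,0,0,0],[0,-0.9,0,0,0,0]]

```text
time: 10.25
tool_pos: [537.6, 161.6, 162.3]
tcp_rot: [-180.0, -0.0, 165.0]
ft_force: [-0.3, 1.0, -0.8]
finger_gap: 0.2
grip_force: 0.5
```

```bash
python3 look.py l7 | grep -v "6[0-9] (\|7[0-9] ("
```

```text
tcp [ -0.475  -9.333 162.349] F sel [-0.581  0.906 -0.792] 10.25
wrist [300.906  36.791] 731 (np.float64(-0.7183080891058949), np.float64(-0.09088473719029026), array([-88.845,   9.225, 136.225]))
wrist [347.112  40.411] 214 (np.float64(-0.7092835125347846), np.float64(-0.2707854564504385), array([-87.924,  27.402, 133.709]))
wrist [175.214 286.429] 548 (np.float64(0.010014857304104983), np.float64(0.29089742813173436), array([  1.352, -38.718, 164.322]))
scene [240.549 202.216] 51 (np.float64(0.013831127164590422), np.float64(0.3045370496626862), array([  1.867, -40.476, 163.776]))
```

play_rows:
  motion:
    - [[0,1.5,0,0,0,0],[0,3,0,0,0,0],[0,3.2,0,0,0,0],[4,3.2,0,0,0,0],[7,3.2,0,0,0,0]]

```text
time: 10.9
tool_pos: [477.2, 211.7, 161.5]
tcp_rot: [-179.9, -0.1, 165.0]
ft_force: [-0.0, 0.6, 0.2]
finger_gap: -0.2
grip_force: 0.0
```

play_rows:
  motion:
    - [[0,0,0,0,0,0],[0,-3.5,0.5,0,0,0],[0,-6.3,1.4,0,0,0],[0,-6.3,1.4,0,0,0],[0,-6.3,1.4,0,0,0]]

```text
time: 11.4
tool_pos: [462.6, 150.1, 148.6]
tcp_rot: [180.0, 0.0, 164.9]
ft_force: [0.7, 0.3, 0.7]
finger_gap: 0.3
grip_force: 0.0
```

```bash
python3 look.py l8 | grep -v "6[0-9] (\|7[0-9] ("
```

```text
tcp [-69.973 -39.876 148.606] F sel [0.552 0.482 0.727] 11.4
scene [240.549 202.216] 51 (np.float64(0.013831127164590422), np.float64(0.3045370496626862), array([  1.867, -40.476, 163.776]))
```

play_rows:
  motion:
    - [[-2,0,0,0,0,0],[-3.5,0,0,0,0,0],[-4.2,0,0,0,0,0],[-4.8,0,0,0,0,0],[-5.4,0,0,0,0,0]]

```text
time: 12.05
tool_pos: [514.3, 136.6, 148.4]
tcp_rot: [-180.0, -0.0, 165.0]
ft_force: [-2.3, -0.0, 2.1]
finger_gap: -0.1
grip_force: 1.2
```

play_rows:
  motion:
    - [[-0.4,0,0,0,0,0],[-0.8,0,0,0,0,0],[-1.2,0,0,0,0,0],[-1.6,0,0,0,0,0],[-1.6,0,0,0,0,0]]

```text
time: 12.55
tool_pos: [530.1, 131.9, 148.3]
tcp_rot: [-180.0, -0.0, 165.0]
ft_force: [-1.0, 0.9, -0.5]
finger_gap: 0.1
grip_force: 0.5
```

```bash
python3 look.py l9 | grep -v "6[0-9] (\|7[0-9] ("
```

```text
tcp [ -0.092 -39.978 148.289] F sel [-1.188  0.634 -0.511] 12.55
wrist [256.428 367.918] 159 (np.float64(0.2454916564163331), np.float64(0.271340631635866), array([ 32.809, -35.098, 161.161]))
scene [257.7  210.86] 50 (np.float64(0.24045429894648368), np.float64(0.30265838972695375), array([ 32.149, -39.08 , 160.156]))
```

play_rows:
  motion:
    - [[-0.3,0,0,0,0,0],[-0.5,0,0,0,0,0],[-0.7,0,0,0,0,0],[-0.8,0,0,0,0,0],[-0.8,0,0,0,0,0]]

```text
time: 13.2
tool_pos: [537.6, 129.8, 148.3]
tcp_rot: [-180.0, -0.0, 165.0]
ft_force: [-2.2, 0.9, -0.1]
finger_gap: -0.4
grip_force: 0.6
```

```bash
python3 look.py l10 | grep -v "6[0-9] (\|7[0-9] ("
```

```text
tcp [  7.686 -40.041 148.325] F sel [-2.407  0.311 -0.093] 13.2
wrist [256.743 365.385] 148 (np.float64(0.30847584506703424), np.float64(0.27583039211462496), array([ 40.987, -35.031, 158.765]))
scene [262.453 213.566] 53 (np.float64(0.30280806861141085), np.float64(0.30231492414657635), array([ 40.257, -38.365, 158.014]))
```

play_rows:
  motion:
    - [[-0.1,0,0,0,0,0],[-0.2,0,0,0,0,0],[-0.2,0,0,0,0,0]]

```text
time: 13.65
tool_pos: [539.5, 129.4, 148.4]
tcp_rot: [-180.0, 0.0, 165.0]
ft_force: [-1.7, 1.3, -0.5]
finger_gap: -0.3
grip_force: 0.7
```

```bash
python3 look.py l11 | grep -v "6[0-9] (\|7[0-9] ("
```

```text
tcp [  9.684 -39.964 148.443] F sel [-1.932  0.831 -0.515] 13.65
wrist [256.834 364.31 ] 145 (np.float64(0.3241489514468713), np.float64(0.27641765003607593), array([ 42.998, -34.924, 158.112]))
scene [263.389 214.389] 54 (np.float64(0.316748308360939), np.float64(0.30522398899869724), array([ 42.05 , -38.55 , 157.355]))
```

play_rows:
  motion:
    - [[-0.05,0,0,0,0,0],[-0.1,0,0,0,0,0],[-0.1,0,0,0,0,0]]

```text
time: 14.1
tool_pos: [540.4, 129.2, 148.4]
tcp_rot: [180.0, -0.0, 165.0]
ft_force: [-1.6, 0.1, -0.5]
finger_gap: 0.3
grip_force: 0.7
```

play_rows:
  motion:
    - [[-0.03,0,0,0,0,0],[-0.06,0,0,0,0,0],[-0.06,0,0,0,0,0]]

```text
time: 14.4
tool_pos: [541.0, 129.0, 148.4]
tcp_rot: [180.0, 0.0, 165.0]
ft_force: [-2.1, 0.7, -0.8]
finger_gap: -0.4
grip_force: 0.7
```

```bash
python3 look.py l12 | grep -v "6[0-9] (\|7[0-9] ("
```

```text
tcp [ 11.239 -39.938 148.438] F sel [-2.196  0.171 -0.759] 14.4
wrist [256.813 363.568] 139 (np.float64(0.33642467467095505), np.float64(0.2775037141783718), array([ 44.565, -34.911, 157.557]))
scene [264.396 214.811] 53 (np.float64(0.3290189627116791), np.float64(0.3032764633231534), array([ 43.62 , -38.155, 156.928]))
```

play_rows:
  motion:
    - [[-0.03,0,0,0,0,0],[-0.06,0,0,0,0,0],[-0.06,0,0,0,0,0]]

```text
time: 14.85
tool_pos: [541.6, 128.8, 148.4]
tcp_rot: [-180.0, 0.0, 165.0]
ft_force: [-2.4, 0.3, -0.1]
finger_gap: 0.1
grip_force: 0.7
```

play_rows:
  motion:
    - [[-0.03,0,0,0,0,0],[-0.06,0,0,0,0,0],[-0.06,0,0,0,0,0]]

```text
time: 15.15
tool_pos: [542.1, 128.7, 148.4]
tcp_rot: [-180.0, -0.0, 165.0]
ft_force: [-2.2, 0.7, -0.9]
finger_gap: -0.0
grip_force: 0.8
```

play_rows:
  motion:
    - [[-0.03,0,0,0,0,0],[-0.06,0,0,0,0,0],[-0.06,0,0,0,0,0]]

```text
time: 15.45
tool_pos: [542.6, 128.6, 148.3]
tcp_rot: [-180.0, -0.0, 165.0]
ft_force: [-2.4, 1.5, -0.8]
finger_gap: 0.1
grip_force: 1.1
```

```bash
python3 look.py l13 | grep -v "6[0-9] (\|7[0-9] ("
```

```text
tcp [ 12.872 -39.952 148.334] F sel [-2.701  0.842 -0.793] 15.45
wrist [256.847 362.482] 137 (np.float64(0.34631832823901326), np.float64(0.27846429997353983), array([ 45.824, -34.906, 157.093]))
scene [265.216 215.314] 51 (np.float64(0.33992964766107675), np.float64(0.3033659099146035), array([ 45.012, -38.021, 156.463]))
```

play_rows:
  motion:
    - [[-0.03,0,0,0,0,0],[-0.05,0,0,0,0,0],[-0.05,0,0,0,0,0]]

```text
time: 15.9
tool_pos: [543.1, 128.5, 148.3]
tcp_rot: [-180.0, -0.0, 165.0]
ft_force: [-3.2, 1.1, -1.4]
finger_gap: 0.0
grip_force: 1.3
```

play_rows:
  motion:
    - [[-0.03,0,0,0,0,0],[-0.05,0,0,0,0,0],[-0.05,0,0,0,0,0]]

```text
time: 16.2
tool_pos: [543.6, 128.3, 148.3]
tcp_rot: [-180.0, -0.0, 165.0]
ft_force: [-4.2, 1.8, -0.4]
finger_gap: -0.2
grip_force: 1.6
```

```bash
python3 look.py l14 | grep -v "6[0-9] (\|7[0-9] ("
```

```text
tcp [ 13.871 -39.967 148.301] F sel [-4.551  0.627 -0.404] 16.2
wrist [256.992 361.323] 133 (np.float64(0.3493217620426539), np.float64(0.2784184625843684), array([ 46.205, -34.862, 156.962]))
scene [265.389 215.389] 54 (np.float64(0.3420538528223828), np.float64(0.30304188622269423), array([ 45.282, -37.953, 156.384]))
```

The force has risen from 2 to 4.5 N and the lever no longer moves with the fingers, so it is home on the stop. I'll withdraw the hand now.

play_rows:
  motion:
    - [[0.3,0,0,0,0,0],[2,0,0,0,0,0],[5,0,0,0,0,0],[7,0,-3,0,0,0],[7,0,-8,0,0,0]]

```text
time: 16.85
tool_pos: [471.8, 146.2, 225.1]
tcp_rot: [-179.8, -0.4, 165.0]
ft_force: [1.6, 0.5, 0.4]
finger_gap: 0.2
grip_force: 0.0
```

play_rows:
  motion:
    - [[0,0,-4,0,0,0],[0,0,-9,0,0,0],[0,0,-14,0,0,0],[0,0,-14,0,0,0],[0,0,-14,0,0,0]]

```text
time: 17.35
tool_pos: [477.4, 146.4, 371.2]
tcp_rot: [179.9, 0.3, 165.0]
ft_force: [-0.2, -0.2, -1.3]
finger_gap: 0.0
grip_force: 0.0
```

```bash
python3 look.py l15 ; python3 - <<'E'
import cv2,numpy as np
from bench import optics
a=optics.snapshot("top")["pixels"][100:292,140:396,::-1];b=optics.snapshot("scene")["pixels"][120:312,150:406,::-1]
cv2.imwrite("pics/fin.png",cv2.resize(np.hstack([a,b]),(800,300)))
E
```

```text
tcp [-54.747 -39.626 371.175] F sel [-0.176 -0.223 -1.253] 17.35
scene [265.389 215.389] 54 (np.float64(0.3420538528223828), np.float64(0.30304188622269423), array([ 45.282, -37.953, 156.384]))
```

View pics/fin.png

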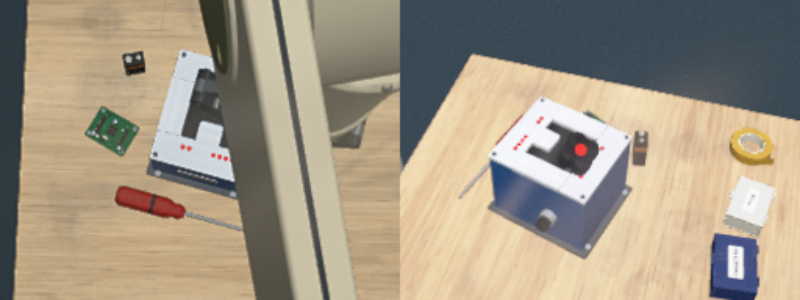

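The scene view (right half) shows the knob, cap at (581,149), resting in the right far slot. The screwdriver, board and battery are where they were, and the hand is clear above.

```bash
python3 -c "
from bench import job
print(job.hand_in())"
```

```text
the job is handed in; nothing more can be done
None
```

The lever is fully home in third, pushed with closed fingertips until it met the stop at about 4.5 N; the hand is clear, the screwdriver, board and battery look unmoved, and the job was handed in at about 17 s, though midway across the finger linkage briefly pressed on the knob at about 26 N before I backed off and raised the hand.

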